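# Show a filter plate over the prism

### The job

Three glass filter plates stand on end in slotted black blocks; find the one that stands frosted end up, which you can tell by the small notched corner at its top, and lift it out by the frosted end without touching its clear window. Hold it level with its label side facing up (facing the label with the frosted end uppermost, the notch is at the top right), the middle of the clear window straight above the glass prism and about 15 cm above the cart top. Finish while still holding it there, and leave everything else where it stands.

Things in the scene. Friction and masses are not known exactly. Their poses are not given: they have to be found in the camera images.
- plate_center (a point): centre of the loose glass filter plate to be shown, 110 x 50 x 6 mm, 82 g, standing upright in a block, frosted end up, its top 117 mm above the cart top. Own axes: x points straight out of its label face, y lies along the 50 mm width, z along the 110 mm length from the clear end to the frosted end. The frosted end is the last 42 mm, the other 68 mm is the clear window
- frosted_end (a point): middle of the plate's frosted end, 21 mm below its frosted short edge, 21 mm above the border with the clear window; same axes as the plate. To be pinched by its two side edges, 50 mm apart. An 8 x 8 mm notch is cut from its corner at +y, +z; a white paper label with two dark lines is on its +x face
- window_mid (a point): middle of the plate's clear window, 34 mm from the clear short edge; same axes as the plate
- plate: the same plate; origin at the middle of its clear short edge (55 mm below the plate's centre), same axes
- plate_window: the plate's clear window, 68 mm long, 50 mm wide, 6 mm thick, one piece with the plate; origin at the middle of the clear short edge. Not to be touched by the fingers
- stand0: black plastic block with the slot that holds the plate to be shown, 44 x 78 x 32 mm, fixed to the cart top; the plate stands 25 mm deep in the slot (0.6 mm play on each side), its lower edge 7 mm above the cart top; origin at the middle of its underside, x across the slot, y along the slot, z up
- stand1: block of the same kind holding a spare plate, fixed
- stand2: block of the same kind holding the other spare plate, fixed
- spare1_center (a point): centre of a plate of the same kind that stands upside down, frosted end and notch down in its block, clear end up and without a notch at the top; top 117 mm above the cart top. To be left alone
- spare2_center (a point): centre of the other plate that stands upside down, as spare1. To be left alone
- prism_mid (a point): middle of the small triangular glass prism, loose, lying on one side face, 60 mm long along its x, 36 mm wide, 32 mm high; the point is 10.5 mm above the cart top
- spool: small loose white spool standing upright, 34 mm diameter, 38 mm high; origin at the centre of its underside
- tape: roll of paper tape lying flat, 64 mm outside diameter, 19 mm high; origin at the centre of its underside
- jar: small closed glass jar, 52 mm diameter, 60 mm high; origin at the centre of its underside. Well behind it, 0.68 m or more from the base and not to be bumped, stand fixed things: an orange bin tilted out of its white frame (190 mm high), a spool holder (100 mm), a chrome lamp base (stem 225 mm)
- driver: small screwdriver lying flat, 150 mm long along its x, handle to -x, about 25 mm high; origin on its underside
- prism: the same prism; origin at the middle of its underside
- spare1: the same spare plate; origin at the middle of its lower edge
- spare2: the same spare plate; origin at the middle of its lower edge
Mind the look-alikes: they are no part of the job. There is more than one size of the prism; the job needs the middle-sized. Leave any turquoise look-alike of the stand0 alone.

How it is judged:
By the outcome, as a careful person would: the job done as asked, in the order asked, and still so for the second after the job is handed in, while the arm keeps its last pose, push and grip.
It also fails if it takes over 42 s, if anything falls off the work surface, if the arm or the gripper's body presses on something with over 40 N, if the wrist force passes 120 N, or if a joint passes its speed limit or range.

### The arm

A 7-joint arm with a two-finger parallel gripper is mounted at the origin on the work surface. World frame = base frame: x ahead of the robot, y to its left, z up, the work surface at z = 0. Lengths are in m, angles in rad, forces in N, time in s.
With the tool pointing down it reaches from about 0.4 to 0.85 m from the base axis. Payload 4.4 kg.
Tool frame: the origin (TCP) lies at the centre of the arm's flange, where the gripper is bolted on; the fingertips stand 199 mm ahead of it and the grasp point (between the pads) lies 180 mm ahead of it; y points along the fingers, x is the direction in which the jaws open and shut, and the axes are right-handed (so a half turn about y gives the same grasp; the last joint's range is limited). The gripper opens to 94 mm and grips with 3 to 60 N. Pads are 16 mm wide; open, the fingers measure 119 mm over their backs; the gripper's body (75 mm by 177 mm) begins 78 mm behind the grasp point.
Start: joints at [-1.365, 0.628, 0.038, 1.517, -0.027, 0.996, -0.02], TCP at [0.174, 0.626, 0.405] pointing down, gripper open.
Joint ranges: [-3.06, 3.06], [-0.37, 2.12], [-1.25, 1.32], [0.18, 2.47], [-1.1, 4.24], [0.23, 1.98], [-2.94, 2.94]. Speed limits (rad/s): [2.57, 2.57, 3.14, 3.14, 3.14, 3.14, 3.14].

### API

Orientations are given as [roll, pitch, yaw] about the fixed x, y, z axes, in that order (R = Rz(yaw) Ry(pitch) Rx(roll)).
In Python, from cell import arm gives the robot as it stands.
- The arm moves only by the tool servo_tool, never from a script. Its argument "steps" is a list that holds one entry, the list of rows, each a list of 7 numbers: the turn, a rotation vector about the tool's x, y, z each as a share of 6 degrees, from -1 to 1, then the shift along the tool's x, y, z each as a share of 50 cm, from -1 to 1, then the opening, from -1 (shut) to 1 (fully open). A call has 1 to 20 rows; each row shifts and turns the commanded pose from where the row before left it, along the tool's axes as they then stand; what a row does not reach is not made up. A row lasts 1/8 s, in which the tool goes at most 62.5 mm and 10.7 degrees, less where a joint would pass 70% of its speed; a pose out of reach is approached as far as the arm can. A call with a number of a shift or a turn outside -1 to 1 is refused whole. A call with a gripper value outside its range is refused whole. The fingers move at their own pace and stop on an object; the grip force is fixed at half the most. Time passes only in rows, so rows that do not move let the fingers close. It gives the time, the measured TCP pose, the force and the opening at its end, in the units of the state.
- arm.read_state(): the state, without advancing time (a new reading comes with each control period).
- arm.read_camera(name): name is "scene" or "top" or "wrist"; returns the picture (420x560x3 uint8, red, green, blue); there is no depth.
- arm.get_calibration(name): a dict with "camera_matrix" (3x3 intrinsics, pixels), "camera_from_world" (4x4, takes a point from world to camera coordinates). Camera axes: x right, y down, z forward; pixel columns grow to the right and rows downward; lengths in m; the calibration is good to about 2 mm. A picture is of the moment at which its call begins: read the wrist's pose just before it. get_calibration takes no time and is no camera call; for the wrist camera it gives the pose at the moment of the call.
- arm.hand_in(): hands the job in, once; it reports no verdict.
Trained networks look in the newest picture that a camera, given by its name, has taken for a name from the list of things; names that differ only in an ending like _2 or _b are one class to them, and where a whole thing is asked for, a point or a joint stands for the part that bears it (a point fixed in the world has none). Each returns a list of dicts, best first, with "score" (0 to 1); they miss things now and then, are a little off and sometimes report something else, mostly with a low value. They report only what shows in the picture. A call takes as long as a camera call. They do not tell look-alikes from the thing itself.
- arm.search_frame(camera, query): "box" ([left, top, right, bottom] in pixels, round what is visible of it).
- arm.outline_of(camera, query): "pixels" (420x560 bool, what is visible of it) and "box" ([left, top, right, bottom] in pixels, round what is visible of it).
The state is a dict: "time_s": time; "joint_pos": joint angles; "qvel": joint speeds; "tau": joint torques, N m; "ee_pos": TCP position; "ee_rot": TCP orientation; "ft_force": force on the tool from outside, world axes, zero at the start; "wrist_torque": the same for the moment, N m; "grip_width": finger opening in m.
Only numpy, scipy, OpenCV 4.12 (cv2) and the standard library are available. Lean on these libraries where they do the work, as an engineer would, in place of code of your own. Each camera call takes 0.05 s, during which the arm holds its last target. There are 200 camera calls.

## Working session

There is one attempt and no reset: what is moved stays moved. The work goes in short steps, Python scripts to look and compute and a tool call to move; the robot and the scene stay as the last step left them, time stands still between calls to the robot, and variables do not carry over. Pictures are saved under pics/ and viewed, about 8 in all and at most 12, crops included, and the job is handed in when it is done.

Besides the shell and the picture viewer there is one more tool, called after ">>>" as name(argument=value, ...) on one line, values as JSON. servo_tool: Moves the arm, as the interface text tells. Its arguments: {"type":"object","properties":{"steps":{"type":"array","items":{"type":"array","items":{"type":"array","items":{"type":"number"}}}}},"required":["steps"]}

```bash
ls; mkdir -p pics
python3 - <<'E'
from cell import arm
import cv2,numpy as np
for c in("scene","top"):
    im=arm.read_camera(c); cv2.imwrite(f"pics/{c}0.png",im[:,:,::-1])
    k=arm.get_calibration(c); print(c,np.round(k["camera_matrix"],1).tolist(),np.round(k["camera_from_world"],3).tolist())
    for q in("stand0","plate","prism","frosted_end","driver","jar"):
        for r in arm.search_frame(c,q)[:5]: print(q,round(r["score"],2),np.round(r["box"]))
print(arm.read_state())
E
```

```text
pics
scene [[467.5, 0.0, 287.3], [0.0, 467.5, 206.6], [0.0, 0.0, 1.0]] [[0.864, 0.503, -0.006, -0.477], [0.347, -0.604, -0.718, -0.093], [-0.365, 0.618, -0.696, 1.137], [0.0, 0.0, 0.0, 1.0]]
stand0 0.79 [333. 132. 371. 165.]
stand0 0.77 [274. 294. 321. 328.]
stand0 0.71 [127. 323. 182. 358.]
stand0 0.54 [287. 175. 302. 199.]
stand0 0.44 [163. 267. 239. 283.]
plate 0.6 [292. 130. 322. 167.]
prism 0.84 [228. 187. 265. 222.]
prism 0.72 [273. 226. 295. 255.]
prism 0.51 [303. 262. 326. 284.]
prism 0.33 [298. 130. 315. 166.]
frosted_end 0.97 [299. 127. 320. 166.]
frosted_end 0.66 [283. 275. 314. 310.]
driver 0.88 [161. 265. 241. 284.]
driver 0.24 [298. 128. 318. 165.]
jar 0.93 [357. 171. 379. 203.]
top [[445.2, 0.0, 283.9], [0.0, 445.2, 204.6], [0.0, 0.0, 1.0]] [[0.023, -1.0, -0.017, 0.041], [-0.997, -0.022, -0.08, 0.541], [0.079, 0.019, -0.997, 0.89], [0.0, 0.0, 0.0, 1.0]]
stand0 0.81 [104. 195. 152. 227.]
stand0 0.64 [430. 231. 462. 276.]
stand0 0.6 [345. 137. 385. 184.]
stand0 0.59 [162. 223. 210. 263.]
stand0 0.45 [167. 231. 193. 252.]
plate 0.76 [163. 234. 194. 252.]
plate 0.29 [359. 
[... 225 characters left out ...]
0.73 [178. 150. 207. 180.]
{'time_s': 0.7, 'joint_pos': array([-1.36479733,  0.62839471,  0.03850439,  1.51743571, -0.02697233,
        0.99631938, -0.0199846 ]), 'qvel': array([ 0.000357  , -0.00048374,  0.00110719,  0.00109549,  0.00168439,
        0.0001823 , -0.00024528]), 'tau': array([ 7.28530686e-04, -5.49463892e+01,  1.14301465e+00, -1.86911058e+01,
       -5.23625629e-02,  1.54091214e-02, -1.24038294e-05]), 'ee_pos': array([0.17448743, 0.6261366 , 0.40467049]), 'ee_rot': array([-1.57078687e+00,  3.89599250e-05,  1.29899839e+00]), 'ft_force': array([ 0.29031654,  0.2235327 , -0.63880897]), 'wrist_torque': array([0.03095538, 0.02881914, 0.00900154]), 'grip_width': 0.09374182704030841}
```

```bash
python3 -c "
import cv2,numpy as np
a=cv2.imread('pics/scene0.png');b=cv2.imread('pics/top0.png');cv2.imwrite('pics/b0.png',np.vstack([cv2.resize(a,(400,300)),cv2.resize(b,(400,300))]))"
```

```text
(no output)
```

View pics/scene0.png

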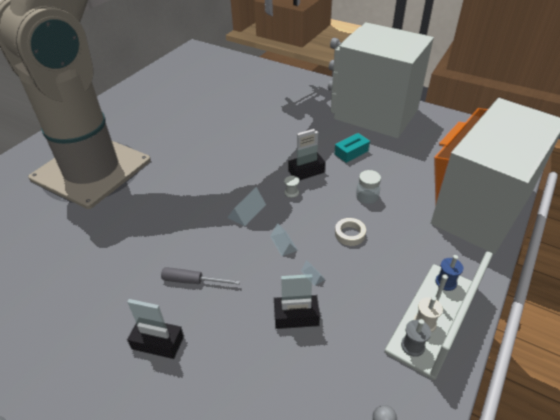

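View pics/top0.png

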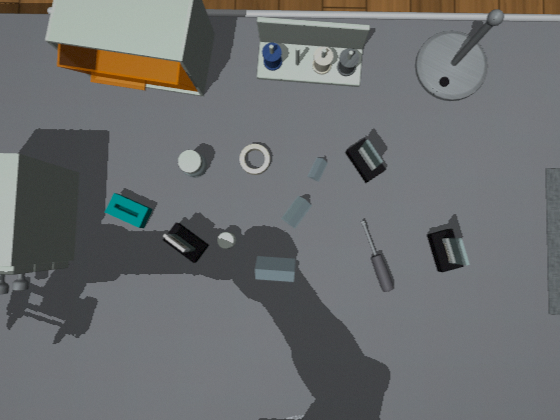

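Candidates: upright plates at scene (308,147), (296,292), (147,318). Only (308,147) has its label in the upper part, so it should be the one that is frosted end up; top camera (178,242). Prisms in top: (275,268) large, (297,211) middle, (318,168) small. Next: confirm with crops and measure.

```bash
cat > h.py <<'E'
from cell import arm
import cv2,numpy as np
from scipy.spatial.transform import Rotation as R
def ray(c,uv,cal=None):
    k=cal or arm.get_calibration(c); T=np.array(k["camera_from_world"]); K=np.array(k["camera_matrix"])
    d=T[:3,:3].T@np.linalg.solve(K,[uv[0],uv[1],1]); return -T[:3,:3].T@T[:3,3],d
def onz(c,uv,z,cal=None):
    o,d=ray(c,uv,cal); return o+d*(z-o[2])/d[2]
def proj(c,P,cal=None):
    k=cal or arm.get_calibration(c); T=np.array(k["camera_from_world"]); K=np.array(k["camera_matrix"])
    p=K@(T[:3,:3]@np.array(P)+T[:3,3]); return p[:2]/p[2]
E
python3 - <<'E'
from h import *
for c in("scene","top"):
    im=arm.read_camera(c)
    for q in("prism","stand0","frosted_end"):
        for r in arm.outline_of(c,q)[:5]:
            (m,s,a)=cv2.minAreaRect(np.argwhere(r["pixels"])[:,::-1].astype(np.float32))
            b=cv2.boxPoints((m,s,a)); z={"prism":0,"stand0":.032,"frosted_end":.117}[q]
            w=np.array([onz(c,p,z)[:2] for p in b])
            print(c,q,round(r["score"],2),np.round(m),"at",np.round(onz(c,m,{"prism":.01,"stand0":.016,"frosted_end":.11}[q])[:2],3),"sides",np.round(np.linalg.norm(w[1]-w[0]),3),np.round(np.linalg.norm(w[2]-w[1]),3), "dir",np.round(np.degrees(np.arctan2(*(w[1]-w[0])[::-1]))))
    x=cv2.resize(im[100:210,260:400] if c=="scene" else im[180:290,140:280],None,fx=4,fy=4,interpolation=3)
    cv2.imwrite(f"pics/{c}_c.png",x[:,:,::-1])
a=cv2.imread("pics/scene_c.png");b=cv2.imread("pics/top_c.png");cv2.imwrite("pics/cc.png",cv2.resize(np.hstack([a,b]),(800,314)))
E
```

```text
scene prism 0.83 [282. 240.] at [0.526 0.023] sides 0.039 0.081 dir 70.0
scene prism 0.63 [248. 208.] at [0.415 0.066] sides 0.111 0.06 dir 88.0
scene prism 0.62 [312. 273.] at [ 0.618 -0.021] sides 0.027 0.054 dir 81.0
scene stand0 0.97 [297. 312.] at [ 0.637 -0.114] sides 0.08 0.063 dir 32.0
scene stand0 0.88 [155. 337.] at [ 0.455 -0.276] sides 0.062 0.096 dir 122.0
scene stand0 0.57 [307. 168.] at [0.463 0.245] sides 0.094 0.084 dir 48.0
scene frosted_end 0.69 [307. 146.] at [0.481 0.207] sides 0.045 0.124 dir 30.0
top prism 0.79 [275. 268.] at [0.41  0.069] sides 0.049 0.083 dir -4.0
top prism 0.76 [296. 211.] at [0.528 0.028] sides 0.062 0.037 dir -36.0
top prism 0.63 [317. 168.] at [ 0.619 -0.015] sides 0.048 0.025 dir -25.0
top stand0 0.96 [364. 160.] at [ 0.636 -0.112] sides 0.05 0.078 dir -55.0
top stand0 0.92 [127. 210.] at [0.522 0.377] sides 0.047 0.089 dir -21.0
top stand0 0.89 [444. 250.] at [ 0.454 -0.274] sides 0.055 0.082 dir -73.0
top stand0 0.59 [185. 242.] at [0.458 0.254] sides 0.049 0.082 dir -35.0
top stand0 0.25 [178. 242.] at [0.458 0.269] sides 0.022 0.066 dir -34.0
top frosted_end 0.53 [178. 242.] at [0.459 0.244] sides 0.02 0.062 dir -33.0
top frosted_end 0.21 [369. 154.] at [ 0.63  -0.105] sides 0.028 0.051 dir -53.0
```

View pics/cc.png

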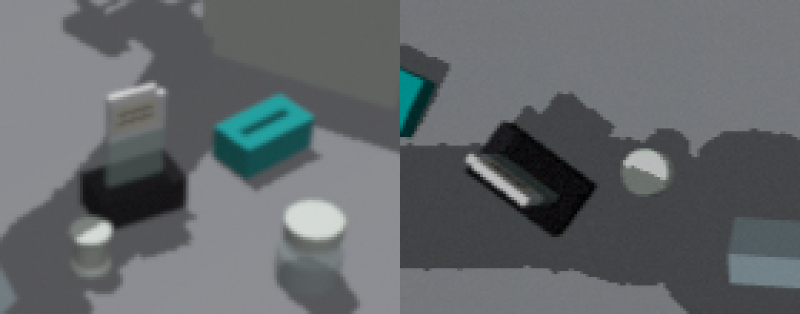

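Scene crop: label on the upper part, facing the scene camera, notch at top right. So this is the plate with its frosted end up, and its label normal is about azimuth -34°. The middle prism measures 62x37 mm at (0.528, 0.028). I'll move above the plate and turn.

>>> servo_tool(steps=[[[0, 0, 0, -0.058, -0.006, -0.0745, 1], [0, 0, 0, -0.058, -0.006, -0.0745, 1], [0, 0, 0, -0.058, -0.006, -0.0745, 1], [0, 0, 0, -0.058, -0.006, -0.0745, 1], [0, 0, 0, -0.058, -0.006, -0.0745, 1], [0, 0, 0, -0.058, -0.006, -0.0745, 1], [0, 0, 0, -0.058, -0.006, -0.0745, 1], [0, 0, 0, -0.058, -0.006, -0.0745, 1], [0, 0, 0, -0.058, -0.006, -0.0745, 1], [0, 0, 0, -0.058, -0.006, -0.0745, 1], [0, 0.77, 0, 0, 0, 0, 1], [0, 0.77, 0, 0, 0, 0, 1], [0, 0.77, 0, 0, 0, 0, 1], [0, 0.77, 0, 0, 0, 0, 1], [0, 0, 0, 0, 0, 0, 1]]])

```text
time_s: 2.98
ee_pos: [0.4554, 0.2469, 0.4348]
ee_rot: [-1.571, -0.0, 0.977]
ft_force: [-0.5, 0.7, 0.2]
grip_width: 0.0938
```

Run:
```python
from h import *
s=arm.read_state(); print(s["time_s"],s["joint_pos"].round(3),s["ee_pos"],s["ee_rot"])
k=arm.get_calibration("wrist"); im=arm.read_camera("wrist"); np.savez("w1.npz",**k)
cv2.imwrite("pics/w1.png",im[:,:,::-1])
print(ray("wrist",(280,210),k))
for q in("frosted_end","plate","stand0"):
  for r in arm.search_frame("wrist",q)[:3]: print(q,round(r["score"],2),np.round(r["box"]))
```

```text
2.975 [-0.666  0.407  0.163  1.848 -0.082  0.894  0.512] [0.45543183 0.24685386 0.43477012] [-1.57096462e+00 -1.38362895e-04  9.77335637e-01]
(array([0.38821795, 0.29167634, 0.41488244]), array([ 0.22775595, -0.14593018, -0.96275226]))
frosted_end 0.7 [258. 186. 310. 208.]
frosted_end 0.36 [176. 286. 196. 326.]
plate 0.98 [257. 186. 307. 208.]
stand0 0.92 [134. 376. 185. 419.]
stand0 0.84 [353. 153. 427. 199.]
stand0 0.71 [251. 167. 313. 206.]
```

View pics/w1.png

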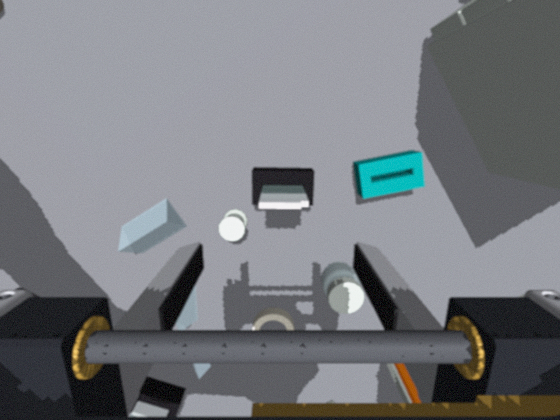

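Run:
```python
from h import *
im=cv2.imread("pics/w1.png"); x=im[160:215,240:325]; k=dict(np.load("w1.npz"))
cv2.imwrite("pics/w1c.png",cv2.resize(x,None,fx=8,fy=8,interpolation=cv2.INTER_NEAREST))
g=im[:,:,1].astype(int)
for c in(262,270,284,298,304,308): print(c,g[164:214,c].tolist())
for r in(200,203,206): print(r,g[r,250:318].tolist())
for P in [(258,208),(310,208),(258,200),(310,200),(284,204)]: print(P,onz("wrist",P,.117,k).round(4))
for P in[(252,168),(313,168),(252,206),(313,206)]: print(P,onz("wrist",P,.032,k).round(4))
```

```text
262 [155, 158, 142, 96, 48, 30, 30, 34, 37, 39, 31, 30, 43, 35, 32, 41, 32, 29, 35, 37, 37, 51, 62, 66, 72, 83, 87, 94, 114, 137, 154, 164, 164, 163, 161, 157, 160, 180, 213, 238, 242, 243, 244, 234, 206, 140, 123, 149, 157, 161]
270 [160, 157, 142, 100, 47, 16, 29, 31, 39, 36, 42, 43, 34, 45, 38, 35, 34, 40, 41, 28, 45, 78, 97, 96, 98, 96, 92, 95, 105, 137, 156, 166, 165, 168, 164, 161, 159, 173, 212, 240, 244, 244, 244, 236, 206, 135, 90, 90, 93, 94]
284 [159, 159, 146, 112, 68, 22, 24, 32, 36, 37, 39, 37, 33, 39, 38, 35, 31, 41, 30, 33, 43, 67, 90, 99, 97, 96, 96, 98, 105, 132, 155, 164, 165, 167, 166, 160, 157, 173, 209, 236, 243, 243, 244, 242, 225, 150, 96, 89, 93, 94]
298 [158, 159, 151, 113, 60, 18, 25, 29, 31, 33, 36, 38, 36, 39, 37, 38, 29, 37, 32, 37, 35, 65, 89, 94, 95, 92, 97, 95, 105, 129, 158, 168, 166, 166, 162, 159, 161, 173, 203, 232, 242, 242, 243, 243, 225, 150, 95, 90, 89, 88]
304 [163, 160, 157, 133, 79, 30, 26, 22, 34, 44, 37, 34, 33, 41, 32, 38, 41, 33, 34, 36, 29, 32, 32, 44, 48, 61, 68, 76, 99, 124, 152, 167, 163, 170, 160, 164, 181, 223, 237, 241, 243, 241,
[... 878 characters left out ...]
241, 195, 109, 38, 31, 79, 126, 153, 160, 157, 160]
206 [158, 161, 156, 137, 118, 90, 90, 109, 167, 223, 243, 243, 244, 242, 244, 243, 243, 242, 242, 244, 244, 243, 242, 242, 244, 242, 242, 243, 245, 243, 243, 244, 243, 244, 244, 244, 245, 242, 242, 244, 245, 243, 244, 244, 243, 242, 244, 243, 243, 243, 240, 231, 226, 225, 225, 228, 230, 216, 178, 135, 132, 145, 152, 152, 161, 161, 157, 161]
(258, 208) [0.4447 0.2295 0.117 ]
(310, 208) [0.4737 0.2725 0.117 ]
(258, 200) [0.438  0.2342 0.117 ]
(310, 200) [0.4667 0.2768 0.117 ]
(284, 204) [0.4558 0.2533 0.117 ]
(252, 168) [0.4147 0.235  0.032 ]
(313, 168) [0.4568 0.2975 0.032 ]
(252, 206) [0.4544 0.2069 0.032 ]
(313, 206) [0.498  0.2716 0.032 ]
```

View pics/w1c.png

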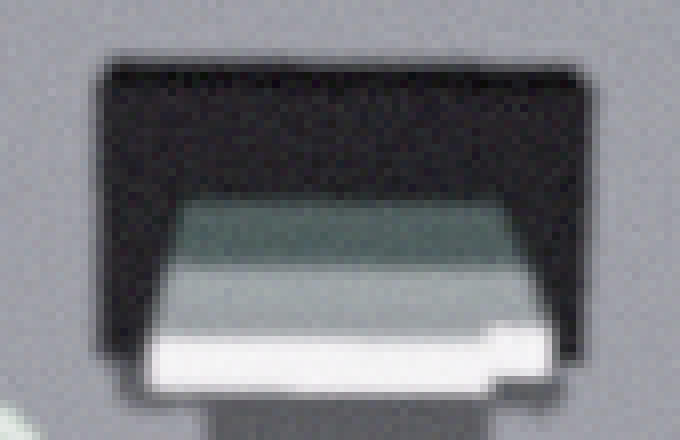

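Run:
```python
from h import *
k=dict(np.load("w1.npz"))
a=onz("wrist",(257.9,205),.117,k);b=onz("wrist",(308.8,203.3),.109,k)
c=onz("wrist",(268,205.05),.117,k);d=onz("wrist",(300,205.3),.117,k)
print(a,b,np.linalg.norm((b-a)[:2]),(a+b)/2,np.degrees(np.arctan2(*(d-c)[1::-1])),np.degrees(np.arctan2(*(b-a)[1::-1])))
s=arm.read_state();m=(a+b)/2
t=m.copy(); t[2]=.100
Rm=R.from_euler("xyz",s["ee_rot"]).as_matrix()
for th in(0,20,30):
    R2=R.from_euler("xyz",s["ee_rot"])*R.from_rotvec([np.radians(th),0,0])
    tc=t-R2.as_matrix()[:,1]*.18
    print(th,"target tcp",tc.round(4),"shift in current tool axes",(Rm.T@(tc-s["ee_pos"])).round(4))
for c,uv in(("scene",(308,130)),): print(proj("scene",a),proj("scene",m),proj("top",m),proj("top",a),proj("top",b))
```

```text
[0.44213617 0.23119495 0.117     ] [0.4710859  0.27358462 0.109     ] 0.051331968332193105 [0.45661103 0.25238978 0.113     ] 55.56184834676849 55.66915242946573
0 target tcp [0.4566 0.2524 0.28  ] shift in current tool axes [0.0053 0.1547 0.0021]
20 target tcp [0.5076 0.2179 0.2691] shift in current tool axes [ 0.0053  0.1656 -0.0594]
30 target tcp [0.5312 0.202  0.2559] shift in current tool axes [ 0.0053  0.1788 -0.0879]
[296.69485776 132.96008877] [306.95460091 131.51180107] [173.44419526 243.51774315] [184.08283408 251.76907975] [162.94842023 235.37721181]
```

>>> servo_tool(steps=[[[0, 0.06, 0, 0.0036, 0.067, -0.059, 1], [0, 0, 0, 0.0036, 0.067, -0.059, 1], [0, 0, 0, 0.0036, 0.067, -0.059, 1], [1, 0, 0, 0, 0, 0, 1], [1, 0, 0, 0, 0, 0, 1], [1, 0, 0, 0, 0, 0, 1], [1, 0, 0, 0, 0, 0, 1], [1, 0, 0, 0, 0, 0, 1], [0, 0, 0, 0, 0, 0, 1], [0, 0, 0, 0, 0, 0, 1]]])

```text
time_s: 4.42
ee_pos: [0.5316, 0.2014, 0.3341]
ee_rot: [-1.049, -0.0, 0.971]
ft_force: [0.9, 0.2, -0.3]
grip_width: 0.0939
```

```bash
cat > go.py <<'E'
from h import *
import sys
def rep(g,off=.18):
    s=arm.read_state(); Rm=R.from_euler("xyz",s["ee_rot"]).as_matrix(); gp=s["ee_pos"]+Rm[:,1]*off
    print(round(s["time_s"],2),"q",s["joint_pos"].round(2),"ee",s["ee_pos"].round(4),"grasp",gp.round(4),"w",round(s["grip_width"],4),"F",s["ft_force"].round(1))
    print("axes",Rm.T.round(3).tolist(),"to goal",(Rm.T@(np.array(g)-gp)).round(4)); return s,Rm,gp
E
python3 - <<'E'
from go import *
rep((.4566,.2524,.100))
k=arm.get_calibration("wrist"); im=arm.read_camera("wrist"); np.savez("w2.npz",**k); cv2.imwrite("pics/w2.png",im[:,:,::-1])
for P in [(.4421,.2312,.117),(.4711,.2736,.109)]: print(proj("wrist",P,k))
E
```

```text
4.42 q [-0.24  0.7  -0.09  1.68 -0.39  1.13  0.89] ee [0.5316 0.2014 0.3341] grasp [0.4575 0.2522 0.1781] w 0.0939 F [ 0.9  0.2 -0.3]
axes [[0.565, 0.825, 0.0], [-0.411, 0.282, -0.867], [-0.715, 0.49, 0.499]] to goal [-0.0003  0.0681 -0.0382]
[244.40617447 274.15419541]
[310.99660527 274.60885573]
```

View pics/w2.png

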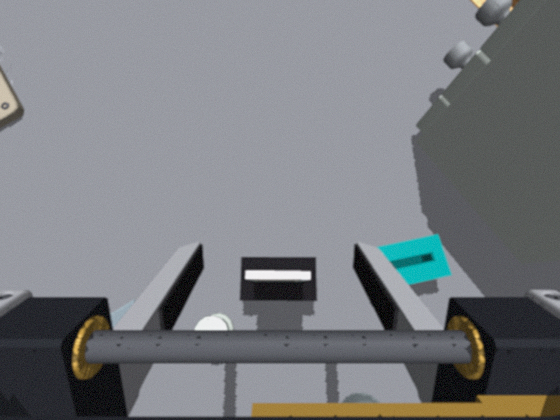

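The plate top strip, at (245–311, 275), matches my prediction and is centred between the fingers. I'll descend and grip.

>>> servo_tool(steps=[[[0, 0, 0, 0, 0.034, -0.019, 1], [0, 0, 0, 0, 0.034, -0.019, 1], [0, 0, 0, 0, 0.034, -0.019, 1], [0, 0, 0, 0, 0.034, -0.019, 1], [0, 0, 0, 0, 0, 0, 1], [0, 0, 0, 0, 0, 0, -1], [0, 0, 0, 0, 0, 0, -1], [0, 0, 0, 0, 0, 0, -1], [0, 0, 0, 0, 0, 0, -1], [0, 0, 0, 0, 0, 0, -1], [0, 0, 0, 0, 0, 0, -1]]])

```text
time_s: 5.85
ee_pos: [0.5308, 0.2021, 0.2565]
ee_rot: [-1.047, -0.0, 0.97]
ft_force: [-0.2, 0.8, 0.9]
grip_width: 0.0495
```

Run:
```python
from go import *
rep((.4566,.2524,.200))
cv2.imwrite("pics/s3.png",cv2.resize(arm.read_camera("scene")[60:220,220:400],None,fx=3.5,fy=3.5,interpolation=3)[:,:,::-1])
```

```text
5.85 q [-0.23  0.81 -0.1   1.72 -0.41  0.99  0.95] ee [0.5308 0.2021 0.2565] grasp [0.4565 0.253  0.1006] w 0.0495 F [-0.2  0.8  0.9]
axes [[0.565, 0.825, 0.0], [-0.412, 0.283, -0.866], [-0.715, 0.489, 0.5]] to goal [-0.0004 -0.0863  0.0494]
```

View pics/s3.png

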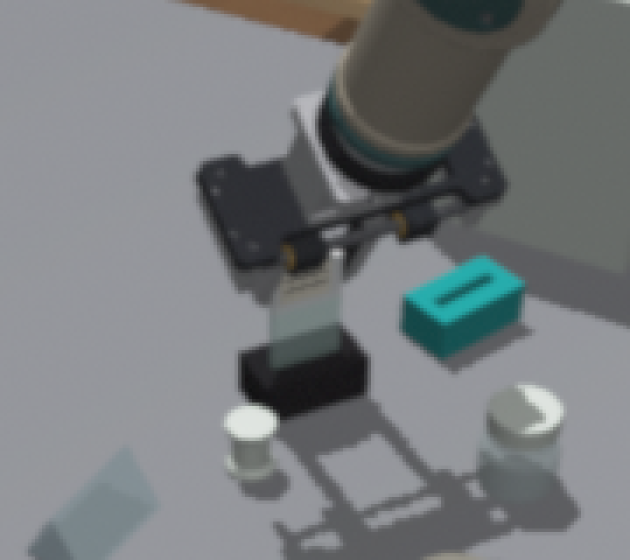

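>>> servo_tool(steps=[[[0, 0, 0, 0, -0.0208, 0.012, -1], [0, 0, 0, 0, -0.0208, 0.012, -1], [0, 0, 0, 0, -0.0208, 0.012, -1], [0, 0, 0, 0, -0.0277, 0.016, -1], [0, 0, 0, 0, -0.052, 0.03, -1], [0, 0, 0, 0, -0.052, 0.03, -1], [0, 0, 0, 0, -0.052, 0.03, -1], [0, 0, 0, 0, -0.052, 0.03, -1], [0, 0, 0, 0, 0, 0, -1]]])

```text
time_s: 7.02
ee_pos: [0.531, 0.2022, 0.4311]
ee_rot: [-1.05, -0.004, 0.97]
ft_force: [0.9, 0.0, -0.9]
grip_width: 0.0494
```

Run:
```python
from go import *
rep((.4566,.2524,.300))
x=arm.read_camera("scene");cv2.imwrite("pics/s4.png",x[:,:,::-1])
```

```text
7.03 q [-0.24  0.58 -0.08  1.59 -0.38  1.31  0.82] ee [0.531  0.2022 0.4311] grasp [0.4575 0.2533 0.275 ] w 0.0494 F [ 0.9  0.  -0.9]
axes [[0.565, 0.825, 0.004], [-0.408, 0.284, -0.868], [-0.717, 0.489, 0.497]] to goal [-0.0011 -0.0216  0.0127]
```

```bash
cat > fk.py <<'E'
import numpy as np
from scipy.spatial.transform import Rotation as R
from scipy.optimize import least_squares
D=[([-1.365,.628,.0385,1.5174,-.027,.9963,-.02],[.1745,.6261,.4047],[-1.5708,0,1.299]),
([-.666,.407,.163,1.848,-.082,.894,.512],[.4554,.2469,.4348],[-1.571,0,.9773]),
([-.24,.70,-.09,1.68,-.39,1.13,.89],[.5316,.2014,.3341],[-1.049,0,.971]),
([-.23,.81,-.10,1.72,-.41,.99,.95],[.5308,.2021,.2565],[-1.047,0,.97]),
([-.24,.58,-.08,1.59,-.38,1.31,.82],[.531,.2022,.4311],[-1.05,-.004,.97])]
S=np.array([-1,1,-1,1,-1,1,-1.])
def fk(q,p):
    d1,a2,L1,a4,L2,a6,d7,q0,q7=p; q=np.asarray(q)*S
    T=R.identity(); x=np.zeros(3)
    off=[[0,0,d1],[a2,0,0],[0,0,L1],[a4,0,0],[-a4,0,L2],[a6,0,0],[0,0,d7]]
    for i in range(7):
        a=q[i]+(q0 if i==0 else q7 if i==6 else 0)
        T=T*R.from_rotvec([0,a,0] if i%2 else [0,0,a]); x=x+T.apply(off[i])
    return x,T
# tool y = flange z ; tool x = flange x rotated by q7 offset
M=R.from_matrix(np.array([[1,0,0],[0,0,-1],[0,1,0]]).T) # columns: tool axes in flange
def tool(q,p):
    x,T=fk(q,p); return x,T*M
def res(p):
    r=[]
    for q,x,e in D:
        a,b=tool(q,p); r+=list(a-x)+list(.3*(R.from_euler("xyz",e).inv()*b).as_rotvec())
    return np.r_[r,.003*np.array([p[1],p[3],p[5]])]
best=None
for q7 in(0,1.57,3.14,-1.57):
  for q0 in (0,3.14):
    f=least_squares(res,[.35,0,.4,0,.4,0,.1,q0,q7])
    if best is None or f.cost<best.cost: best=f
P=best.x
if __name__=="__main__":
    print(best.cost,P.round(3)); print(np.abs(best.fun).max(),best.fun.round(3))
E
python3 fk.py
```

```text
1.526508563921039 [ 0.392 -0.107 -0.469  0.162 -0.24   0.043 -0.147  3.051  0.017]
0.9411191019138531 [ 0.009 -0.047 -0.052  0.941  0.    -0.05  -0.008  0.004 -0.133 -0.941
  0.     0.051 -0.014  0.013  0.074  0.628 -0.003 -0.037 -0.008  0.011
  0.218  0.626 -0.002 -0.039 -0.016  0.011 -0.107  0.631  0.004 -0.039
 -0.     0.     0.   ]
```

```bash
sed -i 's/\[0,1,0\]\]).T)/[0,1,0]]))/' fk.py; python3 fk.py
```

```text
0.00010034825116389197 [ 0.346 -0.012  0.556  0.029  0.38  -0.015  0.189 -0.037 -3.175]
0.008742752821043179 [-0.002  0.002  0.002  0.     0.001 -0.    -0.002  0.003 -0.001  0.
  0.001  0.    -0.002  0.002 -0.001  0.001 -0.001 -0.005  0.001 -0.002
 -0.     0.001 -0.    -0.007  0.    -0.001  0.    -0.002 -0.001 -0.009
 -0.     0.    -0.   ]
```

```bash
cat > plan.py <<'E'
from fk import *
LO=np.array([-3.06,-.37,-1.25,.18,-1.1,.23,-2.94]);HI=np.array([3.06,2.12,1.32,2.47,4.24,1.98,2.94])
PR=np.array([.528,.028])
def goal(A,z=.15,th=30,off=.0596):
    a=np.array([np.cos(A),np.sin(A),0]);u=np.array([0,0,1.]);t=np.radians(th)
    y=np.cos(t)*a-np.sin(t)*u; zz=-np.cos(t)*u-np.sin(t)*a; x=np.cross(y,zz)
    g=np.r_[PR,z]-off*a
    return g-.18*y,R.from_matrix(np.c_[x,y,zz])
def ik(x,r,q):
    def f(v):
        a,b=tool(v,P); return np.r_[(a-x)*5,(r.inv()*b).as_rotvec(),.01*(v-q)]
    s=least_squares(f,np.clip(q,LO+.01,HI-.01),bounds=(LO,HI)); return s.x,np.linalg.norm(s.fun[:3])/5,np.linalg.norm(s.fun[3:6])
E
python3 - <<'E'
from plan import *
q0=np.array(D[-1][0]); x0,r0=tool(q0,P)
for A in np.radians(range(-180,180,20)):
    x1,r1=goal(A); dr=(r0.inv()*r1).as_rotvec()
    q=q0;worst=0
    xh=x1.copy(); xh[2]+=.15
    for i in range(1,31):
        f=i/30; q,e1,e2=ik(x0+(xh-x0)*f,r0*R.from_rotvec(dr*f),q); worst=max(worst,e1*10,e2)
    for i in range(1,11): q,e1,e2=ik(xh+(x1-xh)*i/10,r1,q); worst=max(worst,e1*10,e2)
    p=P.copy();p[6]=0; w=fk(q,p)[0]
    print(int(np.degrees(A).round()),"ang",np.degrees(np.linalg.norm(dr)).round(),"worst",worst.round(3),"end",round(e1,4),round(e2,3),q.round(2),"margin",np.minimum(q-LO,HI-q).min().round(2),"wrist",w.round(2),"flange",x1.round(2))
E
```

```text
-180 ang 157.0 worst 0.346 end 0.0191 0.17 [-0.05  1.24 -0.06  0.8   0.    1.98 -1.66] margin 0.0 wrist [0.87 0.03 0.35] flange [0.74 0.03 0.24]
-160 ang 143.0 worst 0.299 end 0.0152 0.135 [-0.32  1.26  0.31  0.81 -0.01  1.98 -1.28] margin 0.0 wrist [0.86 0.16 0.35] flange [0.73 0.1  0.24]
-140 ang 130.0 worst 0.137 end 0.0008 0.007 [-0.56  1.3   0.6   0.85 -0.02  1.98 -0.94] margin 0.0 wrist [0.82 0.27 0.34] flange [0.69 0.17 0.24]
-120 ang 118.0 worst 0.0 end 0.0 0.0 [-0.76  1.21  0.61  1.13  0.13  1.69 -0.81] margin 0.29 wrist [0.72 0.36 0.33] flange [0.64 0.21 0.24]
-100 ang 107.0 worst 0.0 end 0.0 0.0 [-0.93  1.11  0.6   1.45  0.29  1.36 -0.78] margin 0.62 wrist [0.59 0.4  0.33] flange [0.57 0.24 0.24]
-80 ang 99.0 worst 0.0 end 0.0 0.0 [-1.09  1.01  0.6   1.77  0.51  1.02 -0.83] margin 0.7 wrist [0.46 0.4  0.33] flange [0.49 0.24 0.24]
-60 ang 93.0 worst 0.0 end 0.0 0.0 [-1.24  0.95  0.67  2.08  0.87  0.67 -1.02] margin 0.39 wrist [0.34 0.36 0.33] flange [0.42 0.21 0.24]
-40 ang 90.0 worst 0.0 end 0.0 0.0 [-1.28  0.93  0.72  2.33  1.75  0.49 -1.7 ] margin 0.14 wrist [0.24 0.27 
[... 807 characters left out ...]
.37 -1.25  1.92  0.42  0.75  2.94] margin 0.0 wrist [ 0.46 -0.33  0.34] flange [ 0.49 -0.18  0.24]
100 ang 147.0 worst 0.33 end 0.0128 0.301 [ 1.06  1.38 -1.25  1.62  0.41  1.15  2.94] margin 0.0 wrist [ 0.59 -0.32  0.35] flange [ 0.57 -0.18  0.24]
120 ang 161.0 worst 0.476 end 0.0193 0.476 [ 0.84  1.42 -1.25  1.31  0.37  1.54  2.94] margin 0.0 wrist [ 0.71 -0.28  0.35] flange [ 0.64 -0.16  0.24]
140 ang 175.0 worst 0.631 end 0.0279 0.631 [ 0.6   1.49 -1.25  0.98  0.26  1.96  2.94] margin 0.0 wrist [ 0.81 -0.21  0.32] flange [ 0.69 -0.11  0.24]
160 ang 171.0 worst 0.26 end 0.0118 0.105 [ 0.22  1.27 -0.41  0.82  0.01  1.98 -2.04] margin 0.0 wrist [ 0.86 -0.1   0.35] flange [ 0.73 -0.05  0.24]
```

Run:
```python
from plan import *
from h import onz,proj
print("box bottom corner",onz("scene",(374,130),0),"top corner",proj("scene",onz("scene",(374,130),0)+[0,0,.2]), onz("top",(78,170),.2),onz("top",(65,272),.2),onz("scene",(336,100),0))
from cell import arm
s=arm.read_state();q0=s["joint_pos"]; x0,r0=s["ee_pos"],R.from_euler("xyz",s["ee_rot"])
for Ad in(-60,-65,-70,-80):
    x1,r1=goal(np.radians(Ad)); xh=x1+[0,0,.13]
    dr=(r0.inv()*r1).as_rotvec(); q=q0
    n=18; Q=[]
    sh=r0.inv().apply(xh-x0)
    # translate 5 rows in r0 axes, then rotate n rows, then down
    for i in range(1,6): q,a,b=ik(x0+(xh-x0)*i/5,r0,q); Q.append((a,b,*q))
    for i in range(1,n+1): q,a,b=ik(xh,r0*R.from_rotvec(dr*i/n),q); Q.append((a,b,*q))
    for i in range(1,5): q,a,b=ik(xh+(x1-xh)*i/4,r1,q); Q.append((a,b,*q))
    Q=np.array(Q); print(Ad,"err",Q[:,:2].max(0).round(4),"maxdq/row",np.abs(np.diff(Q[:,2:],axis=0)).max(0).round(2),"min margin",np.minimum(Q[:,2:]-LO,HI-Q[:,2:]).min(0).round(2))
    print(" shift",sh.round(4),"rot/6deg",(np.degrees(dr)/6).round(3),"down in r1",r1.inv().apply([0,0,-.13]).round(4),"xh",xh.round(3))
    mm=[(x0+(xh-x0)*0+r0.apply([0,.18,0]))[2]]
    for i in range(n+1):
        r=r0*R.from_rotvec(dr*i/n); c=np.sin(np.pi/6);g=xh+r.apply([0,.18,0]); e=g+.094*r.apply([0,np.cos(np.pi/6),-c]); mm.append(min(g[2],e[2]))
    print(" lowest plate z in turn",min(mm[1:]).round(3))
```

```text
box bottom corner [0.53363139 0.48999737 0.        ] top corner [384.39851214  59.65758768] [0.57623459 0.39458457 0.2       ] [0.40713578 0.40586999 0.2       ] [0.38006343 0.57513233 0.        ]
-60 err [0. 0.] maxdq/row [0.07 0.07 0.07 0.07 0.09 0.06 0.1 ] min margin [1.69 0.82 0.46 0.38 0.67 0.35 2.05]
 shift [-0.052   0.1004  0.0556] rot/6deg [-14.715   4.564   1.245] down in r1 [-0.      0.065   0.1126] xh [0.42  0.215 0.37 ]
 lowest plate z in turn 0.105
-65 err [0. 0.] maxdq/row [0.07 0.06 0.06 0.06 0.08 0.06 0.1 ] min margin [1.73 0.85 0.49 0.46 0.67 0.46 2.1 ]
 shift [-0.0355  0.096   0.0479] rot/6deg [-14.598   5.452   1.483] down in r1 [0.     0.065  0.1126] xh [0.437 0.223 0.37 ]
 lowest plate z in turn 0.105
-70 err [0. 0.] maxdq/row [0.07 0.06 0.06 0.05 0.07 0.05 0.1 ] min margin [1.78 0.88 0.52 0.54 0.68 0.56 2.12]
 shift [-0.0197  0.0909  0.039 ] rot/6deg [-14.461   6.339   1.722] down in r1 [-0.      0.065   0.1126] xh [0.454 0.23  0.37 ]
 lowest plate z in turn 0.105
-80 err [0. 0.] maxdq/row [0.06 0.05 0.06 0.03 0.06 0.05 0.09] min margin [1.87 0.94 0.55 0.68 0.7  0.68 2.13]
 shift [0.0088 0.0788 0.0178] rot/6deg [-14.122   8.106   2.196] down in r1 [0.     0.065  0.1126] xh [0.491 0.24  0.37 ]
 lowest plate z in turn 0.106
```

>>> servo_tool(steps=[[[-0.8175, 0.2536, 0.0692, 0, 0, 0, -1], [-0.8175, 0.2536, 0.0692, 0, 0, 0, -1], [-0.8175, 0.2536, 0.0692, 0, 0, 0, -1], [-0.8175, 0.2536, 0.0692, 0, 0, 0, -1], [-0.8175, 0.2536, 0.0692, 0, 0, 0, -1], [-0.8175, 0.2536, 0.0692, 0, 0, 0, -1], [-0.8175, 0.2536, 0.0692, 0, 0, 0, -1], [-0.8175, 0.2536, 0.0692, 0, 0, 0, -1], [-0.8175, 0.2536, 0.0692, 0, 0, 0, -1], [-0.8175, 0.2536, 0.0692, 0, 0, 0, -1], [-0.8175, 0.2536, 0.0692, 0, 0, 0, -1], [-0.8175, 0.2536, 0.0692, 0, 0, 0, -1], [-0.8175, 0.2536, 0.0692, 0, 0, 0, -1], [-0.8175, 0.2536, 0.0692, 0, 0, 0, -1], [-0.8175, 0.2536, 0.0692, 0, 0, 0, -1], [-0.8175, 0.2536, 0.0692, 0, 0, 0, -1], [-0.8175, 0.2536, 0.0692, 0, 0, 0, -1], [-0.8175, 0.2536, 0.0692, 0, 0, 0, -1], [0, 0, 0, 0, 0, 0, -1]]])

```text
time_s: 9.45
ee_pos: [0.53, 0.2029, 0.4265]
ee_rot: [-2.617, 0.006, 0.525]
ft_force: [-0.2, 0.6, -1.4]
grip_width: 0.0494
```

```bash
cat > chk.py <<'E'
from go import *
from plan import goal,PR
s,Rm,gp=rep((0,0,0))
x1,r1=goal(np.radians(-60)); print("shift to goal+.10",(Rm.T@(x1+[0,0,.1]-s["ee_pos"])).round(4),"to goal",(Rm.T@(x1-s["ee_pos"])).round(4),"rot(6deg)",(np.degrees((R.from_matrix(Rm).inv()*r1).as_rotvec())/6).round(3))
E
python3 chk.py
python3 - <<'E'
from h import *
cv2.imwrite("pics/s5.png",np.vstack([arm.read_camera(c)[40:340,60:500] for c in("scene","top")])[:,:,::-1])
E
```

```text
9.45 q [-1.16  0.72  0.77  1.84  0.76  0.9  -0.53] ee [0.53   0.2029 0.4265] grasp [0.6076 0.0678 0.3364] w 0.0494 F [-0.2  0.6 -1.4]
axes [[0.865, 0.501, -0.006], [0.431, -0.751, -0.501], [-0.256, 0.43, -0.866]] to goal [-0.5576 -0.0427  0.4173]
shift to goal+.10 [-0.0885 -0.0128  0.1079] to goal [-0.0879  0.0373  0.1945] rot(6deg) [-0.007  0.059 -0.019]
```

View pics/s5.png

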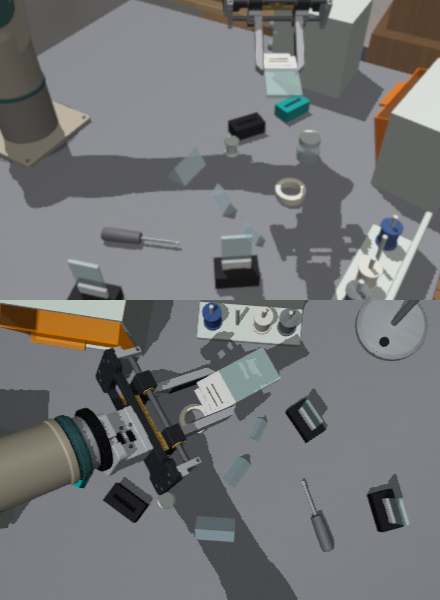

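Held at 49.4 mm with the label up (white frosted half by the fingers, clear window outboard). I'll move over the prism.

>>> servo_tool(steps=[[[0, 0.059, -0.019, -0.022, 0.0093, 0.0486, -1], [0, 0, 0, -0.022, 0.0093, 0.0486, -1], [0, 0, 0, -0.022, 0.0093, 0.0486, -1], [0, 0, 0, -0.022, 0.0093, 0.0486, -1], [0, 0, 0, -0.022, 0.0093, 0.0486, -1], [0, 0, 0, -0.022, 0.0093, 0.0486, -1], [0, 0, 0, -0.022, 0.0093, 0.0486, -1], [0, 0, 0, -0.022, 0.0093, 0.0486, -1], [0, 0, 0, 0, 0, 0, -1], [0, 0, 0, 0, 0, 0, -1]]])

```text
time_s: 10.8
ee_pos: [0.4233, 0.2147, 0.2421]
ee_rot: [-2.617, -0.005, 0.521]
ft_force: [-0.0, -0.4, -1.1]
grip_width: 0.0496
```

```bash
python3 chk.py
python3 - <<'E'
from go import *
s=arm.read_state(); Rm=R.from_euler("xyz",s["ee_rot"]).as_matrix(); g=s["ee_pos"]+Rm[:,1]*.18
cl=Rm@[0,np.cos(np.pi/6),-.5]; up=Rm@[0,-.5,-np.cos(np.pi/6)]; ym=Rm[:,0]
print("clear dir",cl.round(3),"up",up.round(3),"window",(g+.0596*cl).round(4))
out=[]
for c in("scene","top","wrist"):
    k=arm.get_calibration(c); im=np.ascontiguousarray(arm.read_camera(c)[:,:,::-1]); big=cv2.resize(im,None,fx=4,fy=4,interpolation=3)
    for e in(.0936,.0256,-.0164):
        for w in(-.025,.025):
            p=proj(c,g+e*cl+w*ym+.003*up,k); cv2.circle(big,tuple(int(4*v+1.5) for v in p),3,(0,0,255),-1)
    p=proj(c,g+.0596*cl,k)
    u,v=[int(t) for t in p]; u=min(max(u,65),495);v=min(max(v,75),345)
    out.append(big[4*(v-75):4*(v+75),4*(u-65):4*(u+65)])
cv2.imwrite("pics/f6.png",cv2.resize(np.hstack(out),None,fx=.5,fy=.5,interpolation=3))
E
```

```text
10.8 q [-1.3   1.01  0.74  2.12  0.76  0.6  -0.97] ee [0.4233 0.2147 0.2421] grasp [0.5013 0.0798 0.1519] w 0.0496 F [-0.  -0.4 -1.1]
axes [[0.867, 0.498, 0.005], [0.433, -0.749, -0.501], [-0.246, 0.437, -0.865]] to goal [-0.4753 -0.0813  0.2197]
shift to goal+.10 [-0.0022 -0.0503 -0.084 ] to goal [-0.0027 -0.0002  0.0025] rot(6deg) [-0.011 -0.054  0.006]
clear dir [ 0.498 -0.867 -0.001] up [-0.004 -0.004  1.   ] window [0.531  0.0282 0.1518]
```

View pics/f6.png

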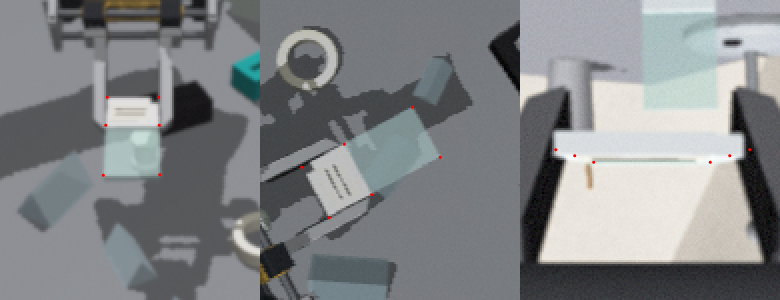

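All corner predictions match in scene and top: level, label up, fingers on the frosted part only. A final nudge of a few mm is left.

>>> servo_tool(steps=[[[0, -0.05, 0, -0.0054, 0, 0.005, -1], [0, 0, 0, 0, 0, 0, -1], [0, 0, 0, 0, 0, 0, -1], [0, 0, 0, 0, 0, 0, -1]]])

```text
time_s: 11.45
ee_pos: [0.4196, 0.2146, 0.239]
ee_rot: [-2.617, 0.0, 0.525]
ft_force: [-0.0, 0.5, -0.7]
grip_width: 0.0497
```

```bash
python3 chk.py
python3 - <<'E'
from go import *
s=arm.read_state(); Rm=R.from_euler("xyz",s["ee_rot"]).as_matrix(); g=s["ee_pos"]+Rm[:,1]*.18
cl=Rm@[0,np.cos(np.pi/6),-.5]; print("window",(g+.0596*cl).round(4),cl.round(3),"qvel",np.abs(s["qvel"]).max())
im=arm.read_camera("scene")
for r in arm.outline_of("scene","prism")[:4]:
    m=cv2.minAreaRect(np.argwhere(r["pixels"])[:,::-1].astype(np.float32))[0]; print(round(r["score"],2),np.round(m),onz("scene",m,.01)[:2].round(3))
a=cv2.imread("pics/scene0.png").astype(int); d=np.abs(im[:,:,::-1]-a).max(2)
cv2.imwrite("pics/f7.png",np.hstack([a.astype(np.uint8)[120:370,120:400],im[120:370,120:400,::-1]]))
E
```

```text
11.45 q [-1.31  1.02  0.73  2.13  0.76  0.59 -0.97] ee [0.4196 0.2146 0.239 ] grasp [0.4976 0.0798 0.1489] w 0.0497 F [-0.   0.5 -0.7]
axes [[0.866, 0.501, -0.0], [0.433, -0.749, -0.501], [-0.251, 0.433, -0.866]] to goal [-0.4705 -0.0813  0.2193]
shift to goal+.10 [ 0.0005 -0.0503 -0.0876] to goal [ 0.0006 -0.0002 -0.0011] rot(6deg) [-0.007  0.009  0.006]
window [0.5274 0.0282 0.1488] [ 0.501 -0.866 -0.001] qvel 0.001653281562133061
0.8 [248. 209.] [0.415 0.065]
0.7 [282. 240.] [0.526 0.022]
```

View pics/f7.png

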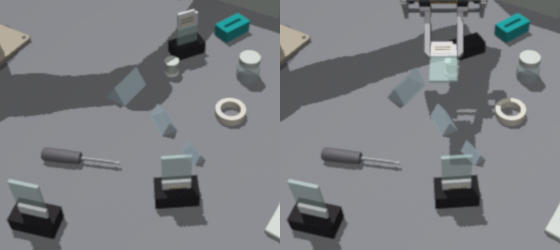

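```bash
python3 -c "
from cell import arm
print(arm.hand_in()); s=arm.read_state(); print(s['time_s'],s['grip_width'])"
```

```text
the job is handed in; nothing more can be done
None
the job is handed in; nothing more can be done
```

The plate with its frosted end up is out of its block and held level, label up, with its window over the middle-sized prism. I handed it in at about 11.5 s. The hand-in gave no verdict, and I couldn't read the arm's state after it.

I told the plate by the label in its upper part and the notch at top right. I gripped it by the two side edges of the frosted end, 30° tilted from the label side, and lifted it straight up.

**Last checks**
- **Window position:** by arm pose, its middle is at (0.527, 0.028, 0.149) m. The top camera put the prism at (0.528, 0.028).
- **Prism estimate:** the scene camera put the prism at (0.526, 0.022), so the two views disagree by about 6 mm along y. I went with the top view, which looks almost straight down on it.
- **Level:** the plate is within about 0.1° of level by arm pose. Just before the last few-mm correction, its predicted corners lay on the plate in the scene and top pictures.
- **Grip:** the opening was 49.7 mm on the 50 mm plate, with the fingers on the frosted end only. The measured force never passed about 1.5 N in the readings I took.
- **Everything else:** the final scene picture shows the other things where they stood at the start.

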